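Shut and pull-test the coffee canister's snap catch

ROBOT

A 6-joint arm with a two-finger parallel gripper is mounted at the origin on the work surface. World frame = base frame: x ahead of the robot, y to its left, z up, the work surface at z = 0. Lengths are in m, angles in rad, forces in N, time in s.
With the tool pointing down it reaches from about 0.35 to 0.975 m from the base axis. Payload 4.9 kg.
Tool frame: the origin (TCP) lies midway between the tips of the shut fingers; the grasp point (between the pads) lies 19 mm behind it; z points along the fingers, y is the line along which they close (so a half turn about z gives the same grasp; the last joint's range is limited). The gripper opens to 85 mm and grips with 20 to 120 N. Pads are 22 mm wide; open, the fingers measure 114 mm over their backs; the gripper's body (76 mm by 85 mm) begins 54 mm behind the grasp point. The pads swing forward as they close: fully open they stand 13 mm farther back than shut.
Start: joints at [1.043, 0.053, 1.613, -0, 1.476, -0.119], TCP at [0.248, 0.573, 0.231] pointing down, gripper open.
Joint ranges: [-3.01, 3.01], [-1.01, 2.22], [0.06, 2.58], [-1.02, 4.17], [0.09, 2.62], [-3.14, 3.14]. Speed limits (rad/s): [2.57, 2.57, 3.14, 3.14, 3.14, 3.14].

INTERFACE

Orientations are given as a unit quaternion [w, x, y, z].
In Python, from plant import state, grab_frame, camera_info, job_done, spot_in, masks_of, pinpoint gives the robot as it stands.
- The arm moves only by the shell command python3 -m handwheel 'ROWS' [OPENING]. ROWS is JSON, a list that holds one entry, the list of rows, each a list of 6 numbers: the shift along the world's x, y, z in m, then the turn, a rotation vector about the world's x, y, z in degrees. In form: [[[tx, ty, tz, ax, ay, az], ...]]. A call has 1 to 20 rows; each row shifts and turns the commanded pose from where the row before left it; what a row does not reach is not made up. A row lasts 1/12 s, in which the tool goes at most 41.7 mm and 7.16 degrees, less where a joint would pass 70% of its speed; a pose out of reach is approached as far as the arm can. A call is refused whole if a number of a shift passes 0.0417 or a number of a turn 7.16, either way. A call with a gripper value outside its range is refused whole. OPENING is the opening, from 0 (shut) to 1 (fully open), set as the call begins (- or left out, the last holds). The fingers move at their own pace and stop on an object; the grip force is fixed at half the most. Time passes only in rows, so rows that do not move let the fingers close. It gives the time, the measured TCP pose, the force, the opening and the grip force at its end, in the units of the state.
- state(): the state, without advancing time (a new reading comes with each control period).
- grab_frame(name): name is "scene" or "top"; returns (picture, depth): 420x560x3 uint8, blue, green, red; 420x560 float32, m along the optical axis (not along the pixel's ray), 0 where there is no reading.
- camera_info(name): a dict with "fx", "fy", "cx", "cy" (pixels), "distortion" ([k1, k2, p1, p2, k3] as OpenCV has them; the pictures are not rectified), "T" (4x4, takes a point from camera to world coordinates). Camera axes: x right, y up, looking along -z (the intrinsics and any distortion apply to the point x, -y, -z); pixel columns grow to the right and rows downward; lengths in m; the calibration is good to about 2 mm. A picture is of the moment at which its call begins. camera_info takes no time and is no camera call.
- job_done(): hands the job in; it is judged then, once.
Trained networks look in the newest picture that a camera, given by its name, has taken for a name from the list of things; names that differ only in an ending like _2 or _b are one class to them, and where a whole thing is asked for, a point or a joint stands for the part that bears it (a point fixed in the world has none). Each returns a list of dicts, best first, with "conf" (0 to 1); they miss things now and then, are a little off and sometimes report something else, mostly with a low value. They report only what shows in the picture. A call takes as long as a camera call. They do not tell look-alikes from the thing itself.
- spot_in(camera, thing): "box" ([left, top, width, height] in pixels, round what is visible of it).
- masks_of(camera, thing): "region" (420x560 bool, what is visible of it) and "box" ([left, top, width, height] in pixels, round what is visible of it).
- pinpoint(camera, thing): "position" ([column, row] in pixels: a listed point, or the origin of a listed thing).
The state is a dict: "time": time; "joint_pos": joint angles; "joint_vel": joint speeds; "joint_efforts": joint torques, N m; "tool_pos": TCP position; "tool_rot": TCP orientation; "contact_force": force on the tool from outside, world axes, zero at the start; "ft_torque": the same for the moment, N m; "gripper_width": opening from 0.0 (shut) to 1.0 (fully open); "grasp_force": force on a finger pad.
Only numpy, scipy, OpenCV 4.12 (cv2) and the standard library are available. Lean on these libraries where they do the work, as an engineer would, in place of code of your own. Each camera call takes 0.05 s, during which the arm holds its last target. There are 200 camera calls.

TASK

Swing the coffee canister's open glass lid shut without letting it slam, and press gently down near its front edge until the catch snaps (stay under 25 N, it is glass). Then prove that the catch holds: take the lid's knob and pull it straight up with a steady 12 newtons for two seconds, never more than 20, and let go with the lid still latched. Leave the other things on the shelf where they are.

Things in the scene. Friction and masses are not known exactly. Their poses are not given: they have to be found in the camera images.
- canister: Clear glass coffee canister, round, 110 mm across, bolted to the shelf by a round steel foot plate (128 mm across, 8 mm high); it cannot move. Origin: centre of its underside on the shelf. Its z is up; its +x points to the lid's hinge at the back, its -x to the front, where a small steel snap catch in a bracket (36 mm wide, reaching 81 mm from the canister's axis, top 138 mm above the shelf) sits. The mouth with its black rubber seal is 130 mm above the shelf.
- hinge_line (a point): Middle of the lid's hinge pin, 62 mm behind the canister's axis (+x) and 132 mm above the shelf; the pin runs along the canister's y. Turns with nothing: fixed to the canister.
- knob_top (a point): Centre of the top of the lid's upright steel knob, a plain cylinder 22 mm across standing 34 mm high on the middle of the lid's outer face. It moves with the lid; its frame's z is the lid's outward normal (up when shut) and its -x points from the hinge to the lid's front edge. With the lid shut it is 172 mm above the shelf, over the canister's axis.
- knob (a joint): How far the knob is drawn out of the lid along the lid's outward normal, m. The knob rides on a stiff spring stem, so it rises 0.125 mm for each newton of pull: 0 untouched, 0.0015 at 12 N, 0.0025 at 20 N. The travel is no larger than the error of the reading, so the pull is better judged by the force felt.
- press_spot (a point): Point on the lid's outer face, on its centre line, 97 mm from the hinge pin (35 mm from the knob's axis, 21 mm from the front edge), the place to push. Frame as for the knob. The outer face is 6 mm outward of the hinge pin; with the lid shut this point is 138 mm above the shelf.
- lid (a joint): Lid opening angle, rad: 0 shut flat on the seal, 1.57 upright; it starts at 0.85 to 1.25. Glass disc 112 mm across, 8 mm thick, 0.15 kg with knob, on a stiff hinge (0.11 N m friction) that stays where it is left. It meets the catch at 0.09 to 0.145 and snaps past it at 0.04 to 0.09. Latched it lies at 0 to 0.055, wherever it is left within the catch's play. The reading wanders by some 0.006.
- catch_bracket (a point): Centre of the fixed bracket of the spring catch, 67 mm in front of the canister's axis, 120 mm above the shelf. The catch's nose in it is set by a screw; its height differs by up to 5.5 mm each time. Snapping the lid's front tongue past it takes up to about 14 N at press_spot. A latched lid has 1 to 6.5 mm of free play at its front before a pull stops on the catch, which holds well over 20 N.
- seal: The black rubber ring on the canister's mouth, 100 mm across; the lid presses on it. Gives about a millimetre. Origin: its centre, 128 mm above the shelf.
- saucer: White ceramic saucer, 124 mm across, 16 mm high, beside the canister. Origin: centre of its underside. Not to be disturbed.
- stirrer: Wooden stirrer, 150 x 9 x 5 mm, lying beside the canister roughly along the canister's x. Origin: centre of its underside. Not to be disturbed.
- scoop: Small grey plastic scoop, cup 42 mm across and 24 mm high, handle 75 mm along its -x. Origin: centre of the cup's underside. Not to be disturbed.
- frother: Steel milk frother jug with a black handle, 68 mm across, 124 mm high. Origin: centre of its underside. Not to be disturbed.
- mug: White ceramic mug, 80 mm across, 90 mm high. Origin: centre of its underside. Not to be disturbed.
- jar: Closed glass jar with a screw cap and no knob, 80 mm across, 120 mm high, at the back. Origin: centre of its underside. Not to be disturbed.
- tin: Steel tin, 68 mm across, 90 mm high, at the back. Origin: centre of its underside. Not to be disturbed.
There are look-alikes about, which are no part of the job. Leave any orange or turquoise look-alike of the canister alone.

How it is judged:
On the way, in this order (a step that is already met when the one before it is completed fails the run):
1. the lid is shut and the catch has snapped over it (value of joint lid below 0.056 rad), for 0.2 s.
2. the knob is pulled straight up against the closed catch with the set pull (12 N at the knob, 9.5 to 14.5 allowed) for one and a half seconds (value of joint knob between 0.00119 and 0.00181 m and value of joint lid below 0.056 rad), for 1.5 s.
At the end, for the whole second after the job is handed in: The lid is shut and still latched (joint under 0.056 rad), at rest, and the fingers are off it; the canister's neighbours are within 20 mm of where they stood (value of joint lid below 0.056 rad and velocity of joint lid below 0.05 rad/s and contact force between the fingers and lid below 0.1 N); the robot touches nothing.
It fails at once if the lid slams (swings down faster than 2.5 rad/s before it meets the catch) (value of joint lid above 0.18 rad and velocity of joint lid below -2.5 rad/s).
It fails at once if the glass lid is pressed onto its seal with more than 28 N (contact force between lid and seal above 28 N).
It fails at once if the knob is pulled with more than 22 N (value of joint knob above 0.00275 m).
It fails at once if one of the other things on the shelf is disturbed (moved more than 20 mm) (distance of any of saucer, stirrer, scoop, frother, mug, jar, tin from where it was at the start of the episode above 0.02 m).
It also fails if it takes over 72 s, if anything falls off the work surface, if the arm or the gripper's body presses on something with over 40 N, if the wrist force passes 120 N, or if a joint passes its speed limit or range.

## Working session

There is one attempt and no reset: what is moved stays moved. The work goes in short steps, Python scripts to look and compute and a shell command to move; the robot and the scene stay as the last step left them, time stands still between calls to the robot, and variables do not carry over. Pictures are saved under pics/ and viewed, at most 10 in all, crops included, and the job is handed in when it is done.

```bash
mkdir -p pics; cat > h.py <<'E'
import numpy as np, cv2
from plant import *
def ray(cam,px):
    c=camera_info(cam);K=np.array([[c['fx'],0,c['cx']],[0,c['fy'],c['cy']],[0,0,1]])
    u=cv2.undistortPoints(np.array([[px]],float),K,np.array(c['distortion']))[0,0]
    T=np.array(c['T']);return T[:3,3],T[:3,:3]@np.array([u[0],-u[1],-1.])
def atz(cam,px,z):
    o,d=ray(cam,px);return o+d*(z-o[2])/d[2]
def atdepth(cam,px,dep):
    o,d=ray(cam,px);return o+d*dep
E
python3 - <<'E'
from h import *
np.set_printoptions(precision=4,suppress=True)
ims=[]
for c in("scene","top"):
    p,d=grab_frame(c);cv2.imwrite(f"pics/{c}0.png",p);np.save(f"{c}0.npy",d)
    print(c,np.array(camera_info(c)['T'])[:3,3])
    for t,z in(("canister",0),("hinge_line",.132),("knob_top",None),("press_spot",None),("catch_bracket",.12),("seal",.128),("saucer",0),("stirrer",0),("scoop",0),("frother",0),("mug",0),("jar",0),("tin",0)):
        for r in pinpoint(c,t)[:3]:
            q=r['position'];i,j=int(round(q[1])),int(round(q[0]))
            dep=d[min(max(i,0),419),min(max(j,0),559)]
            print(t,round(r['conf'],2),np.round(q,1),atz(c,q,z) if z is not None else '', 'dep',atdepth(c,q,dep))
s=state();print(s)
E
```

```text
scene [ 0.9649 -0.5073  1.0285]
canister 0.89 [255.5 271.9] [ 0.5835 -0.1416  0.    ] dep [ 0.6277 -0.1839  0.1192]
canister 0.86 [363.2 199.3] [0.6802 0.2305 0.    ] dep [0.7028 0.1718 0.0818]
canister 0.81 [287.9 194.6] [0.4965 0.1099 0.    ] dep [0.5267 0.0701 0.0664]
hinge_line 0.94 [274.  266.3] [ 0.6567 -0.1516  0.132 ] dep [ 0.6568 -0.1517  0.1322]
hinge_line 0.89 [388.2 187.7] [0.7479 0.2071 0.132 ] dep [0.7495 0.202  0.1384]
hinge_line 0.55 [306.1 176.9] [0.5589 0.1063 0.132 ] dep [ 0.4984  0.1978 -0.0016]
knob_top 0.68 [371.4 162.4]  dep [0.6816 0.221  0.1718]
knob_top 0.56 [305.9 154.5]  dep [0.5528 0.1085 0.2132]
knob_top 0.56 [253.6 240.9]  dep [ 0.5931 -0.145   0.171 ]
press_spot 0.8 [356.6 164. ]  dep [0.6425 0.2198 0.1391]
press_spot 0.63 [290.6 146. ]  dep [0.5103 0.1013 0.2223]
press_spot 0.56 [243.4 235.9]  dep [ 0.5506 -0.1353  0.1379]
catch_bracket 0.94 [269.6 152.5] [0.4213 0.1231 0.12  ] dep [0.425  0.1188 0.1262]
catch_bracket 0.79 [236.3 236.3] [ 0.5294 -0.1393  0.12  ] dep [ 0.5387 -0.1472  0.1394]
catch_bracket 0.73 [354.2 159.3] [0.6212 0.2458 0.12  ] dep 
[... 2292 characters left out ...]
.    ] dep [ 0.4883 -0.4152  0.0922]
jar 0.61 [314.5 154.5] [ 0.7419 -0.0861  0.    ] dep [ 0.7129 -0.0781  0.1032]
tin 0.68 [278.1 154.3] [0.7455 0.0351 0.    ] dep [0.7197 0.0335 0.0906]
{'time': 1.4, 'joint_pos': array([ 1.043 ,  0.0527,  1.6129,  0.    ,  1.476 , -0.119 ]), 'joint_vel': array([-0.0014,  0.0002,  0.    ,  0.0001,  0.0002, -0.0012]), 'joint_efforts': array([ -0.0006, -39.3677, -37.045 ,  -0.0003,   0.0005,  -0.    ]), 'tool_pos': array([0.2484, 0.5735, 0.2313]), 'tool_rot': array([-0.    ,  0.203 ,  0.9792, -0.    ]), 'contact_force': array([ 0.3572,  0.2608, -0.0803]), 'ft_torque': array([ 0.0266,  0.0072, -0.0246]), 'grasp_force': 0.0, 'gripper_width': 0.998437005602222}
```

View pics/scene0.png

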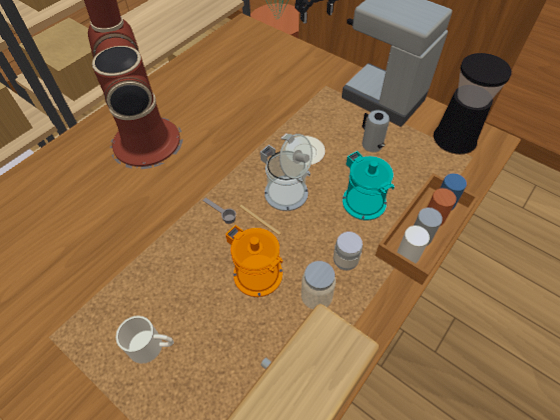

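View pics/top0.png

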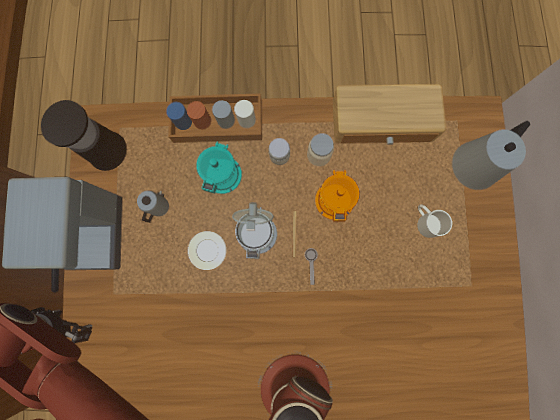

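The scene view shows the clear canister at about (287,180) with its lid open. The orange (255,262) and turquoise (368,185) look-alikes are both shut. The top view has it at (256,234), with the hinge toward +x and the catch toward the robot. I'll fit its pose next.

```bash
cat >> h.py <<'E'
from scipy.optimize import least_squares
def model(p):
    x,y,w,a=p;c,s=np.cos(a),np.sin(a)
    L=lambda u,v:(.062+u*c+v*s,0,.132-u*s+v*c)
    P=dict(canister=(0,0,0),hinge_line=(.062,0,.132),catch_bracket=(-.067,0,.12),seal=(0,0,.128),knob_top=L(-.062,.04),press_spot=L(-.097,.006))
    f=lambda q:np.array([x+q[0]*np.cos(w)-q[1]*np.sin(w),y+q[0]*np.sin(w)+q[1]*np.cos(w),q[2]])
    return {k:f(q) for k,q in P.items()},f,L
def proj(cam,pts):
    c=camera_info(cam);T=np.linalg.inv(np.array(c['T']));K=np.array([[c['fx'],0,c['cx']],[0,c['fy'],c['cy']],[0,0,1]])
    q=(np.atleast_2d(pts)@T[:3,:3].T+T[:3,3])*[1,-1,-1]
    return cv2.projectPoints(q.reshape(-1,1,3),np.zeros(3),np.zeros(3),K,np.array(c['distortion']))[0][:,0]
def fit(obs,p0):
    def r(p):
        m=model(p)[0];return np.concatenate([proj(c,m[t])[0]-q for c,t,q in obs])
    return least_squares(r,p0,loss='soft_l1',f_scale=1.5,x_scale=[.01,.01,.1,.1])
def observe(p0,n=2,names=("canister","hinge_line","catch_bracket","knob_top","press_spot","seal"),R=14):
    obs=[];m=model(p0)[0];d={}
    for _ in range(n):
        for c in("scene","top"):
            im,dd=grab_frame(c);d[c]=(im,dd)
            for t in names:
                e=proj(c,m[t])[0]
                g=[r for r in pinpoint(c,t) if np.hypot(*(np.array(r['position'])-e))<R]
                if g:obs.append((c,t,np.array(g[0]['position'])))
    return obs,d
def overlay(im,c,p):
    S=4;m,f,L=model(p);th=np.linspace(0,2*np.pi,60)
    e=proj(c,m['seal'])[0];x0,y0=int(e[0])-50,int(e[1])-55
    o=cv2.resize(im[y0:y0+100,x0:x0+100],None,fx=S,fy=S,interpolation=cv2.INTER_CUBIC)
    def ln(P,col):
        q=(proj(c,np.array(P))-[x0,y0]+.5)*S;cv2.polylines(o,[q.astype(int).reshape(-1,1,2)],False,col,1)
    ln([f((.064*np.cos(t),.064*np.sin(t),.008)) for t in th],(0,0,255))
    ln([f((.05*np.cos(t),.05*np.sin(t),.13)) for t in th],(255,0,0))
    for v in(.006,):
        P=[]
        for t in th:
            u=L(-.062+.056*np.cos(t),v);P.append(f((u[0],.056*np.sin(t),u[2])))
        ln(P,(0,255,0))
    ln([m['hinge_line'],m['press_spot']],(0,255,255));ln([f(L(-.062,.006)),m['knob_top']],(255,0,255))
    b=[(-.081,-.018),(-.081,.018)];ln([f((*q,.138)) for q in b],(255,255,0))
    return o
E
python3 - <<'E'
from h import *
np.set_printoptions(precision=4,suppress=True)
p0=[.485,.112,-.05,1.0]
obs,d=observe(p0,2)
s=fit(obs,p0);p=s.x;print(p,s.cost);np.save('p.npy',p)
m=model(p)[0]
for c,t,q in obs:print(c,t,q-proj(c,m[t])[0])
cv2.imwrite('pics/ov1.png',np.hstack([overlay(d[c][0],c,p) for c in d]))
for k in m:print(k,m[k])
E
```

```text
[ 0.4861  0.1086 -0.0695  1.0566] 42.745698676093
scene canister [ 2.5847 -2.1548]
scene hinge_line [1.5265 2.4029]
scene catch_bracket [ 0.5965 -0.6468]
scene knob_top [ 0.274  -0.4045]
scene press_spot [ 0.3739 -2.5548]
scene seal [ 0.7226 -1.335 ]
top canister [-0.1265  2.1015]
top hinge_line [0.0291 0.3691]
top catch_bracket [3.5106 2.2669]
top knob_top [-1.5564  0.294 ]
top press_spot [ 1.3042 -1.1053]
top seal [1.0347 0.2254]
scene canister [ 3.3847 -2.6548]
scene hinge_line [1.5265 1.0029]
scene catch_bracket [0.5965 0.1532]
scene knob_top [-0.526  -0.3045]
scene press_spot [2.1739 0.3452]
scene seal [1.7226 1.365 ]
top canister [1.4735 3.0015]
top hinge_line [1.9291 0.1691]
top catch_bracket [0.4106 2.8669]
top knob_top [2.0436 0.794 ]
top press_spot [0.7042 0.8947]
top seal [ 1.4347 -0.1746]
canister [0.4861 0.1086 0.    ]
hinge_line [0.5479 0.1043 0.132 ]
catch_bracket [0.4192 0.1132 0.12  ]
seal [0.4861 0.1086 0.128 ]
knob_top [0.5522 0.104  0.2057]
press_spot [0.5055 0.1072 0.2194]
```

View pics/ov1.png

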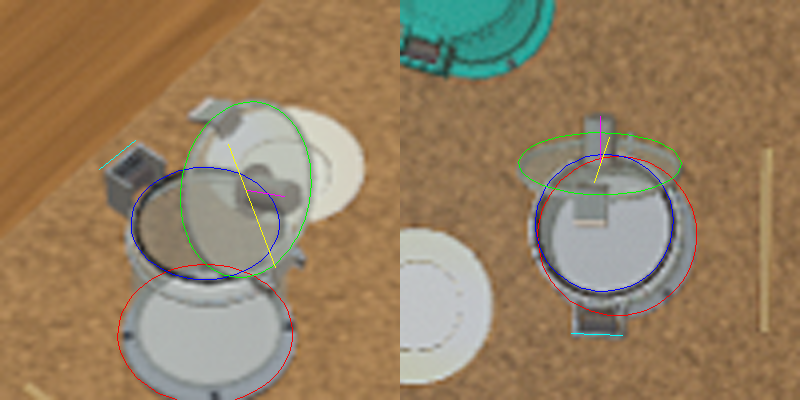

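The overlay fits to within about 2–3 mm: canister at (0.486,0.109), yaw −4°, lid angle about 1.06. I'll move clear of the coffee machine first, then go in above and behind the lid with the fingers shut.

```bash
python3 -m handwheel '[[[0,-0.04,0.01,0,0,1],[0,-0.04,0.01,0,0,1],[0,-0.04,0.01,0,0,1],[0,-0.04,0.01,0,0,1],[0,-0.04,0.01,0,0,1],[0,-0.04,0.01,0,0,1],[0.0242,-0.019,0,0,0,1.1],[0.0242,-0.019,0,0,0,1.1],[0.0242,-0.019,0,0,0,1.1],[0.0242,-0.019,0,0,0,1.1],[0.0242,-0.019,0,0,0,1.1],[0.0242,-0.019,0,0,0,1.1],[0.0242,-0.019,0,0,0,1.1],[0.0242,-0.019,0,0,0,1.1],[0.0242,-0.019,0,0,0,1.1],[0.0242,-0.019,0,0,0,1.1],[0.0242,-0.019,0,0,0,1.1],[0.0242,-0.019,0,0,0,1.3],[0,0,0,0,0,0]]]' 0
```

```text
time: 4.38
tool_pos: [0.5416, 0.1023, 0.2907]
tool_rot: [0.0, 0.037, 0.999, -0.001]
contact_force: [-1.1, -0.3, -0.8]
gripper_width: -0.004
grasp_force: 0.0
```

```bash
python3 -m handwheel '[[[-0.002,0.001,-0.016,0,0,0],[-0.002,0.001,-0.016,0,0,0],[-0.002,0.001,-0.016,0,0,0],[-0.002,0.001,-0.015,0,0,0],[-0.004,0,0,0,0,0],[-0.004,0,0,0,0,0],[0,0,0,0,0,0]]]'; python3 - <<'E'
from h import *
im,d=grab_frame('scene');cv2.imwrite('pics/s2.png',cv2.resize(im[60:240,190:430],None,fx=3,fy=3))
E
```

```text
time: 4.97
tool_pos: [0.5225, 0.1097, 0.2294]
tool_rot: [0.001, 0.035, 0.999, 0.0]
contact_force: [0.0, 1.0, 0.1]
gripper_width: 0.003
grasp_force: 0.0
```

View pics/s2.png

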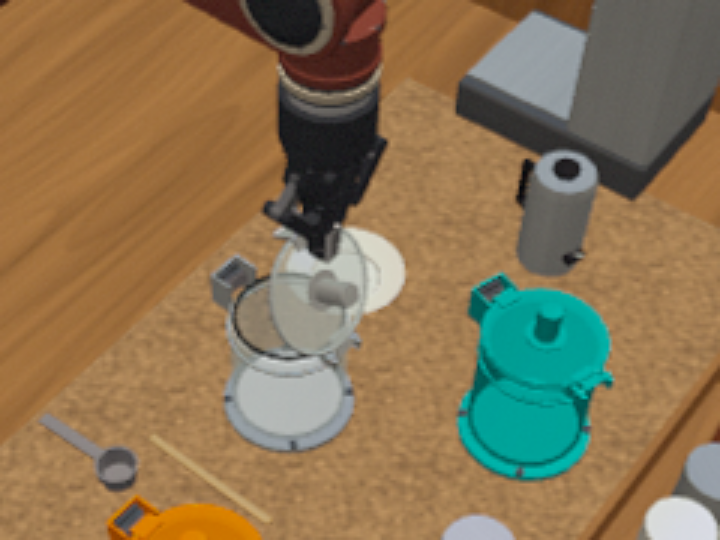

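The fingertip is behind the upper rim of the lid at (330,250) in the crop, centred and clear of the knob. I'll follow the closing arc.

```bash
python3 -m handwheel '[[[-0.0045,0,-0.002,0,0,0],[-0.0045,0,-0.002,0,0,0],[-0.0048,0,-0.0028,0,0,0],[-0.0048,0,-0.0028,0,0,0],[-0.0048,0,-0.0028,0,0,0],[-0.0039,0,-0.0034,0,0,0],[-0.0039,0,-0.0034,0,0,0],[-0.0039,0,-0.0034,0,0,0],[-0.0039,0,-0.0034,0,0,0],[0,0,0,0,0,0]]]'
```

```text
time: 5.85
tool_pos: [0.4826, 0.1094, 0.201]
tool_rot: [-0.001, 0.035, 0.999, -0.0]
contact_force: [-0.2, 0.9, 0.3]
gripper_width: 0.003
grasp_force: 0.0
```

```bash
python3 -m handwheel '[[[-0.0032,0,-0.0041,0,0,0],[-0.0032,0,-0.0041,0,0,0],[-0.0032,0,-0.0041,0,0,0],[-0.0032,0,-0.0041,0,0,0],[-0.0023,0,-0.0047,0,0,0],[-0.0023,0,-0.0047,0,0,0],[-0.0023,0,-0.0047,0,0,0],[-0.0023,0,-0.0047,0,0,0],[0,0,0,0,0,0]]]'
```

```text
time: 6.6
tool_pos: [0.4607, 0.1094, 0.1655]
tool_rot: [-0.001, 0.035, 0.999, -0.0]
contact_force: [0.4, -0.2, 0.3]
gripper_width: -0.001
grasp_force: 0.0
```

```bash
python3 - <<'E'
from h import *
p=np.load('p.npy');p[3]=.3
obs,d=observe(p,1,("knob_top","press_spot","hinge_line"),12)
for c,t,q in obs:print(c,t,q-proj(c,model(p)[0][t])[0])
r=least_squares(lambda a:np.concatenate([proj(c,model([*p[:3],a[0]])[0][t])[0]-q for c,t,q in obs]),[.3]);print('lid',r.x)
cv2.imwrite('pics/ov3.png',np.hstack([overlay(d[c][0],c,[*p[:3],r.x[0]]) for c in d]))
E
```

```text
scene press_spot [ 1.13853014 -0.3398179 ]
scene hinge_line [ 2.72647129 -0.59708097]
top press_spot [2.5851119  3.65444769]
lid [0.235531]
```

View pics/ov3.png

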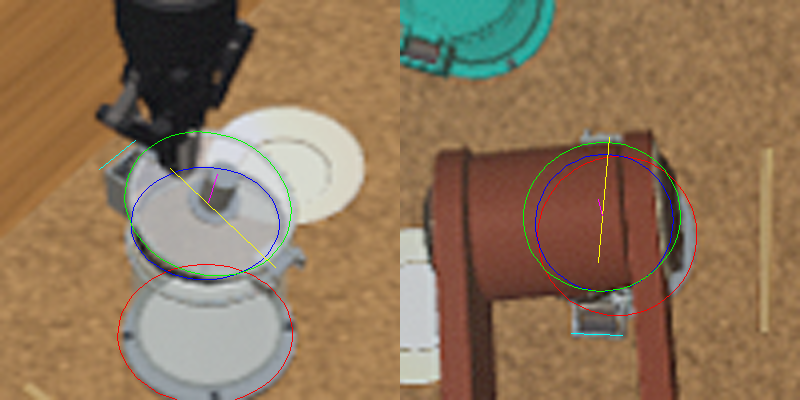

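The lid follows the finger and stands at about 0.27 rad. The fingertip is near the front and clear of the knob, so I'll close to the catch and watch the force.

```bash
python3 -m handwheel '[[[-0.001,0,-0.003,0,0,0],[-0.001,0,-0.003,0,0,0],[-0.001,0,-0.003,0,0,0],[-0.001,0,-0.002,0,0,0],[0,0,-0.0015,0,0,0],[0,0,0,0,0,0]]]'
```

```text
time: 7.5
tool_pos: [0.4574, 0.1095, 0.1539]
tool_rot: [-0.001, 0.035, 0.999, -0.0]
contact_force: [-0.1, -0.7, -0.2]
gripper_width: 0.002
grasp_force: 0.0
```

```bash
python3 -m handwheel '[[[0,0,-0.001,0,0,0],[0,0,-0.001,0,0,0],[0,0,0,0,0,0]]]'
```

```text
time: 7.75
tool_pos: [0.4578, 0.1095, 0.1525]
tool_rot: [-0.0, 0.035, 0.999, 0.0]
contact_force: [-0.2, 0.1, 0.3]
gripper_width: 0.001
grasp_force: 0.0
```

```bash
python3 -m handwheel '[[[0,0,-0.001,0,0,0],[0,0,-0.001,0,0,0],[0,0,0,0,0,0]]]'
```

```text
time: 8.0
tool_pos: [0.4578, 0.1095, 0.1504]
tool_rot: [-0.0, 0.035, 0.999, -0.0]
contact_force: [0.4, -0.1, 1.3]
gripper_width: -0.002
grasp_force: 0.0
```

```bash
python3 -m handwheel '[[[-0.003,0,-0.0005,0,0,0],[0,0,-0.001,0,0,0],[0,0,0,0,0,0]]]'
```

```text
time: 8.25
tool_pos: [0.4546, 0.1095, 0.1489]
tool_rot: [-0.0, 0.035, 0.999, -0.0]
contact_force: [0.5, -0.8, -0.2]
gripper_width: 0.0
grasp_force: 0.0
```

```bash
python3 -m handwheel '[[[0,0,-0.001,0,0,0],[0,0,0,0,0,0]]]'
```

```text
time: 8.42
tool_pos: [0.4548, 0.1095, 0.1486]
tool_rot: [-0.0, 0.035, 0.999, 0.0]
contact_force: [-1.1, 0.1, 1.9]
gripper_width: 0.003
grasp_force: 1.2
```

```bash
python3 -m handwheel '[[[0,0,-0.001,0,0,0],[0,0,0,0,0,0]]]'
```

```text
time: 8.58
tool_pos: [0.4553, 0.1096, 0.1479]
tool_rot: [0.001, 0.035, 0.999, 0.0]
contact_force: [-0.9, 0.5, 6.3]
gripper_width: -0.002
grasp_force: 3.1
```

```bash
python3 -m handwheel '[[[0,0,-0.001,0,0,0],[0,0,0,0,0,0]]]'
```

```text
time: 8.75
tool_pos: [0.4553, 0.1096, 0.1478]
tool_rot: [0.0, 0.035, 0.999, 0.0]
contact_force: [-3.5, -0.5, 9.9]
gripper_width: 0.001
grasp_force: 4.3
```

```bash
python3 -m handwheel '[[[0,0,-0.001,0,0,0],[0,0,0,0,0,0]]]'
```

```text
time: 8.92
tool_pos: [0.4559, 0.1096, 0.1468]
tool_rot: [0.001, 0.035, 0.999, 0.0]
contact_force: [1.3, 0.1, 2.2]
gripper_width: -0.005
grasp_force: 1.2
```

```bash
python3 -m handwheel '[[[0,0,-0.0005,0,0,0],[0,0,0,0,0,0]]]'
```

```text
time: 9.08
tool_pos: [0.4561, 0.1096, 0.1469]
tool_rot: [0.001, 0.035, 0.999, 0.0]
contact_force: [-2.3, -0.1, 9.2]
gripper_width: 0.001
grasp_force: 4.6
```

```bash
python3 -m handwheel '[[[0,0,-0.0005,0,0,0],[0,0,0,0,0,0]]]'
```

```text
time: 9.25
tool_pos: [0.4561, 0.1096, 0.1468]
tool_rot: [0.001, 0.035, 0.999, 0.0]
contact_force: [-3.6, -0.3, 11.6]
gripper_width: 0.002
grasp_force: 5.7
```

```bash
python3 -m handwheel '[[[0,0,-0.0005,0,0,0],[0,0,0,0,0,0]]]'
```

```text
time: 9.42
tool_pos: [0.4561, 0.1096, 0.1467]
tool_rot: [0.001, 0.035, 0.999, 0.0]
contact_force: [-5.3, 0.2, 14.4]
gripper_width: -0.0
grasp_force: 6.7
```

```bash
python3 -m handwheel '[[[0,0,-0.0005,0,0,0],[0,0,0,0,0,0]]]'
```

```text
time: 9.58
tool_pos: [0.4561, 0.1096, 0.1466]
tool_rot: [0.001, 0.035, 0.999, 0.0]
contact_force: [-6.0, -0.4, 15.7]
gripper_width: -0.002
grasp_force: 7.7
```

```bash
python3 - <<'E'
from h import *
p=np.load('p.npy');p[3]=.08
obs,d=observe(p,1,("knob_top","press_spot","hinge_line"),12)
for c,t,q in obs:print(c,t,q-proj(c,model(p)[0][t])[0])
r=least_squares(lambda a:np.concatenate([proj(c,model([*p[:3],a[0]])[0][t])[0]-q for c,t,q in obs]),[.1]);print('lid',r.x)
e=proj('scene',model(p)[0]['seal'])[0].astype(int)
im,dd=d['scene'];cv2.imwrite('pics/s4.png',cv2.resize(im[e[1]-40:e[1]+30,e[0]-45:e[0]+45],None,fx=8,fy=8,interpolation=cv2.INTER_CUBIC))
b=cv2.imread('pics/scene0.png')
m,f,L=model(p)
d0=np.load('scene0.npy')
for c in [(u,v) for u in(-.02,-.04,-.06,-.08,-.1) for v in(-.04,-.03,.03)]:
    u=L(c[0],.006);q=proj('scene',f((u[0],c[1],u[2])))[0]
    w=atdepth('scene',q,dd[int(round(q[1])),int(round(q[0]))]);print(c,np.round(w,4),'model z',round(u[2],4))
E
```

```text
scene knob_top [ 1.76921134 -2.58447695]
scene press_spot [0.26897009 0.88162477]
scene hinge_line [4.72647129 1.20291903]
top hinge_line [-1.97088436  1.56908822]
lid [0.1123204]
(-0.02, -0.04) [0.523  0.0693 0.134 ] model z 0.1396
(-0.02, -0.03) [0.5256 0.0768 0.1379] model z 0.1396
(-0.02, 0.03) [0.5299 0.1366 0.1382] model z 0.1396
(-0.04, -0.04) [0.5053 0.0678 0.1401] model z 0.1412
(-0.04, -0.03) [0.5056 0.0782 0.1394] model z 0.1412
(-0.04, 0.03) [0.5101 0.1377 0.1401] model z 0.1412
(-0.06, -0.04) [0.4843 0.0705 0.1397] model z 0.1428
(-0.06, -0.03) [0.4877 0.0772 0.1447] model z 0.1428
(-0.06, 0.03) [0.4919 0.1368 0.1449] model z 0.1428
(-0.08, -0.04) [0.4668 0.0691 0.1456] model z 0.1444
(-0.08, -0.03) [0.4659 0.0809 0.1428] model z 0.1444
(-0.08, 0.03) [0.4896 0.1153 0.1777] model z 0.1444
(-0.1, -0.04) [0.421  0.0993 0.1031] model z 0.146
(-0.1, -0.03) [0.4472 0.0809 0.1465] model z 0.146
(-0.1, 0.03) [0.4704 0.1167 0.1792] model z 0.146
```

View pics/s4.png

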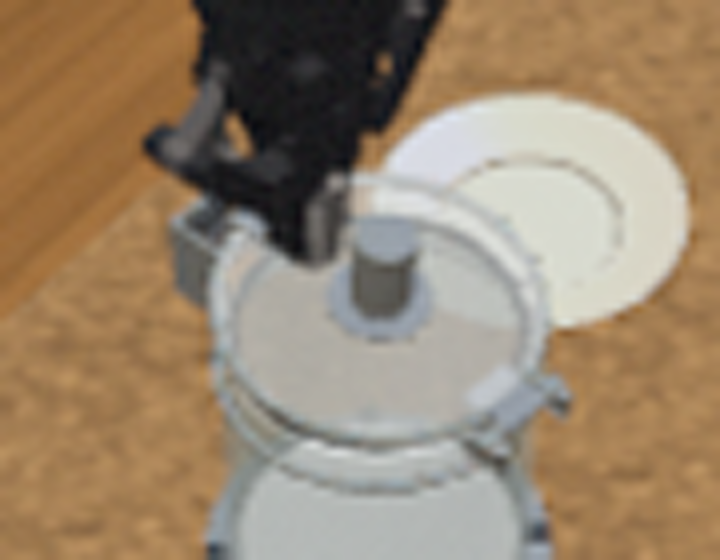

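The picture shows the lid near 0.08 rad, resting on the catch and not snapped. The finger is close to the knob, so I'll unload, shift 6 mm toward the front edge and press again there.

```bash
python3 -m handwheel '[[[0,0,0.004,0,0,0],[-0.006,0,0,0,0,0],[0,0,-0.001,0,0,0],[0,0,0,0,0,0]]]'
```

```text
time: 10.32
tool_pos: [0.449, 0.1095, 0.1475]
tool_rot: [0.001, 0.035, 0.999, 0.0]
contact_force: [-3.3, -0.3, 8.7]
gripper_width: -0.002
grasp_force: 4.5
```

```bash
python3 -m handwheel '[[[0,0,-0.001,0,0,0],[0,0,-0.0005,0,0,0],[0,0,0,0,0,0]]]'
```

```text
time: 10.57
tool_pos: [0.4494, 0.1096, 0.146]
tool_rot: [0.001, 0.035, 0.999, 0.0]
contact_force: [-2.3, 0.5, 11.1]
gripper_width: -0.0
grasp_force: 5.6
```

```bash
python3 -m handwheel '[[[0,0,-0.0008,0,0,0],[0,0,0,0,0,0]]]'
```

```text
time: 10.73
tool_pos: [0.4497, 0.1096, 0.1457]
tool_rot: [0.001, 0.035, 0.999, 0.0]
contact_force: [-2.8, -0.3, 12.2]
gripper_width: -0.005
grasp_force: 5.9
```

```bash
python3 -m handwheel '[[[0,0,-0.0008,0,0,0],[0,0,0,0,0,0]]]'
```

```text
time: 10.9
tool_pos: [0.4498, 0.1097, 0.1453]
tool_rot: [0.001, 0.035, 0.999, 0.0]
contact_force: [-4.0, -0.1, 13.0]
gripper_width: 0.002
grasp_force: 6.6
```

```bash
python3 -m handwheel '[[[0,0,-0.0005,0,0,0],[0,0,0,0,0,0]]]'
```

```text
time: 11.07
tool_pos: [0.4499, 0.1097, 0.1454]
tool_rot: [0.001, 0.035, 0.999, 0.0]
contact_force: [-3.4, -1.0, 14.3]
gripper_width: -0.001
grasp_force: 7.3
```

```bash
python3 -m handwheel '[[[0,0,-0.0006,0,0,0],[0,0,0,0,0,0]]]'
```

```text
time: 11.23
tool_pos: [0.4501, 0.1097, 0.1446]
tool_rot: [0.002, 0.035, 0.999, 0.0]
contact_force: [-3.9, 0.3, 15.6]
gripper_width: 0.001
grasp_force: 7.7
```

```bash
python3 -m handwheel '[[[0,0,-0.0006,0,0,0],[0,0,0,0,0,0]]]'
```

```text
time: 11.4
tool_pos: [0.4502, 0.1097, 0.1441]
tool_rot: [0.002, 0.035, 0.999, 0.0]
contact_force: [-1.8, 0.1, 14.0]
gripper_width: 0.0
grasp_force: 7.0
```

```bash
python3 -m handwheel '[[[0,0,-0.0006,0,0,0],[0,0,0,0,0,0]]]'
```

```text
time: 11.57
tool_pos: [0.4504, 0.1097, 0.1435]
tool_rot: [0.002, 0.035, 0.999, 0.0]
contact_force: [-1.6, -0.2, 15.2]
gripper_width: 0.001
grasp_force: 7.2
```

```bash
python3 -m handwheel '[[[0,0,-0.0006,0,0,0],[0,0,0,0,0,0]]]'
```

```text
time: 11.73
tool_pos: [0.4497, 0.1096, 0.1413]
tool_rot: [0.001, 0.035, 0.999, 0.0]
contact_force: [0.0, -0.5, -0.7]
gripper_width: 0.003
grasp_force: 0.0
```

```bash
python3 -m handwheel '[[[0,0,-0.0006,0,0,0],[0,0,0,0,0,0]]]'
```

```text
time: 11.9
tool_pos: [0.4478, 0.1094, 0.1381]
tool_rot: [-0.001, 0.035, 0.999, -0.0]
contact_force: [-0.0, -0.0, -0.4]
gripper_width: 0.003
grasp_force: 0.0
```

It snapped: the force went from 15 N to 0. I'll press lightly until the lid rests on the seal.

```bash
python3 -m handwheel '[[[0,0,-0.0008,0,0,0],[0,0,-0.0004,0,0,0],[0,0,0,0,0,0],[0,0,0,0,0,0]]]'
```

```text
time: 12.23
tool_pos: [0.4483, 0.1095, 0.138]
tool_rot: [-0.001, 0.035, 0.999, -0.0]
contact_force: [-1.8, 0.3, 3.3]
gripper_width: -0.002
grasp_force: 1.6
```

```bash
python3 -m handwheel '[[[0,0,-0.001,0,0,0],[0,0,0,0,0,0],[0,0,0,0,0,0]]]'
```

```text
time: 12.48
tool_pos: [0.4484, 0.1095, 0.1379]
tool_rot: [-0.001, 0.035, 0.999, -0.0]
contact_force: [-5.9, -1.0, 9.2]
gripper_width: -0.003
grasp_force: 4.1
```

```bash
python3 -m handwheel '[[[0,0,0.01,0,0,0],[0,0,0.02,0,0,0],[0,0,0.02,0,0,0],[0,0,0.02,0,0,0],[0.015,0,0.015,0,0,0],[0.015,0,0,0,0,0],[0.008,0,0,0,0,0],[0,0,0,0,0,0]]]' 1; python3 - <<'E'
from h import *
np.set_printoptions(precision=4,suppress=True)
p=np.load('p.npy');p[3]=0.02
obs,d=observe(p,3,("knob_top","press_spot","hinge_line","catch_bracket"),12)
for c,t,q in obs:print(c,t,q-proj(c,model(p)[0][t])[0], atz(c,q,model(p)[0][t][2]))
cv2.imwrite('pics/ov5.png',overlay(d['scene'][0],'scene',p));print(state()['tool_pos'],state()['contact_force'])
E
```

```text
time: 13.15
tool_pos: [0.4877, 0.1093, 0.222]
tool_rot: [-0.0, 0.035, 0.999, -0.0]
contact_force: [-0.2, -0.0, 0.4]
gripper_width: 1.0
grasp_force: 0.0
scene knob_top [-1.4936 -1.5293] [0.4805 0.1104 0.1732]
scene press_spot [0.6062 1.4527] [0.4559 0.1079 0.1399]
scene hinge_line [2.5265 2.2029] [0.5576 0.1023 0.132 ]
scene catch_bracket [0.8965 0.9532] [0.4234 0.112  0.12  ]
top press_spot [4.1811 2.4919] [0.4439 0.0991 0.1399]
top catch_bracket [1.1106 1.6669] [0.4143 0.1101 0.12  ]
scene knob_top [2.2064 1.9707] [0.4957 0.1066 0.1732]
scene press_spot [0.6062 1.1527] [0.4552 0.1087 0.1399]
scene hinge_line [1.7265 1.0029] [0.5536 0.1043 0.132 ]
scene catch_bracket [ 0.9965 -1.5468] [0.4178 0.1194 0.12  ]
top press_spot [1.3811 0.6919] [0.4492 0.1071 0.1399]
top catch_bracket [-0.6894  3.8669] [0.4081 0.1154 0.12  ]
scene knob_top [-1.2936  1.5707] [0.4876 0.1021 0.1732]
scene press_spot [2.0062 2.2527] [0.4607 0.1079 0.1399]
scene hinge_line [2.9265 1.5029] [0.5571 0.1049 0.132 ]
scene catch_bracket [-0.3035 -2.7468] [0.4121 0.1207 0.12  ]
top knob_top [3.6905 8.5129] [0.4628 0.0985 0.1732]
top press_spot [2.9811 1.5919] [0.4465 0.1025 0.1399]
top catch_bracket [1.5106 2.0669] [0.4132 0.1089 0.12  ]
[0.4868 0.1095 0.2223] [ 0.1289 -1.035   0.2012]
```

View pics/ov5.png

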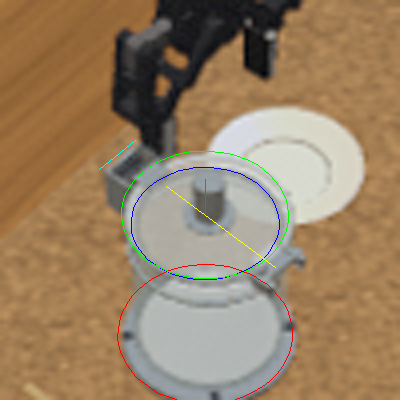

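The lid lies shut and the knob stands near (0.488,0.108), between the open fingers. I'll descend.

```bash
python3 -m handwheel '[[[0,0,-0.012,0,0,0],[0,0,-0.015,0,0,0],[0,0,-0.015,0,0,0],[0,0,-0.015,0,0,0],[0,0,-0.01,0,0,0],[0,0,-0.008,0,0,0],[0,0,0,0,0,0],[0,0,0,0,0,0]]]' 0.7
```

```text
time: 15.32
tool_pos: [0.4867, 0.1094, 0.1469]
tool_rot: [-0.0, 0.035, 0.999, -0.0]
contact_force: [0.8, 0.4, -0.1]
gripper_width: 0.695
grasp_force: 0.0
```

```bash
python3 -m handwheel '[[[0,0,0,0,0,0],[0,0,0,0,0,0],[0,0,0,0,0,0],[0,0,0,0,0,0]]]' 0.4
```

```text
time: 15.65
tool_pos: [0.4873, 0.1095, 0.1481]
tool_rot: [0.001, 0.035, 0.999, 0.0]
contact_force: [-0.4, 0.1, -0.3]
gripper_width: 0.402
grasp_force: 0.0
```

```bash
python3 -m handwheel '[[[0,0,0,0,0,0],[0,0,0,0,0,0],[0,0,0,0,0,0],[0,0,0,0,0,0],[0,0,0,0,0,0],[0,0,0,0,0,0]]]' 0
```

```text
time: 16.15
tool_pos: [0.4871, 0.1095, 0.1479]
tool_rot: [0.0, 0.035, 0.999, -0.0]
contact_force: [-0.1, -0.1, 6.6]
gripper_width: 0.237
grasp_force: 58.6
```

Gripped at about 20 mm, with 6.6 N of downward push on the lid. I'll raise in small steps and watch Fz.

```bash
python3 -m handwheel '[[[0,0,0.001,0,0,0],[0,0,0.001,0,0,0],[0,0,0,0,0,0],[0,0,0,0,0,0]]]'
```

```text
time: 16.48
tool_pos: [0.487, 0.1095, 0.1485]
tool_rot: [0.0, 0.035, 0.999, 0.0]
contact_force: [4.0, 0.2, -4.3]
gripper_width: 0.235
grasp_force: 58.8
```

```bash
python3 -m handwheel '[[[0,0,0.001,0,0,0],[0,0,0,0,0,0],[0,0,0,0,0,0]]]'
```

```text
time: 16.73
tool_pos: [0.4872, 0.1094, 0.1494]
tool_rot: [0.001, 0.035, 0.999, 0.0]
contact_force: [7.0, 0.3, -7.2]
gripper_width: 0.232
grasp_force: 58.9
```

```bash
python3 -m handwheel '[[[0,0,0.001,0,0,0],[0,0,0,0,0,0],[0,0,0,0,0,0]]]'
```

```text
time: 16.98
tool_pos: [0.4872, 0.1094, 0.1498]
tool_rot: [0.001, 0.035, 0.999, 0.0]
contact_force: [8.0, 0.8, -10.0]
gripper_width: 0.236
grasp_force: 59.0
```

```bash
python3 -m handwheel '[[[0.001,0,0.0002,0,0,0],[0.001,0,0.0002,0,0,0],[0,0,0,0,0,0]]]'
```

```text
time: 17.23
tool_pos: [0.4873, 0.1095, 0.1498]
tool_rot: [-0.002, 0.035, 0.999, -0.0]
contact_force: [0.8, 1.0, -9.1]
gripper_width: 0.232
grasp_force: 59.1
```

```bash
python3 -c "
from plant import state
print(state()['contact_force'],state()['time'])"; python3 -m handwheel '[[[0,0,0,0,0,0]]]'
```

```text
[ 0.79023552  0.99527838 -9.12499211] 17.2333
time: 17.32
tool_pos: [0.4873, 0.1094, 0.1499]
tool_rot: [-0.002, 0.035, 0.999, -0.0]
contact_force: [0.9, -0.0, -9.0]
gripper_width: 0.234
grasp_force: 59.2
```

```bash
python3 -m handwheel '[[[0,0,0.0006,0,0,0],[0,0,0.0004,0,0,0],[0,0,0,0,0,0]]]'
```

```text
time: 17.57
tool_pos: [0.4873, 0.1094, 0.1507]
tool_rot: [-0.002, 0.035, 0.999, -0.0]
contact_force: [0.5, 0.2, -15.5]
gripper_width: 0.233
grasp_force: 59.6
```

```bash
python3 -m handwheel '[[[0,0,0,0,0,0],[0,0,0,0,0,0]]]'
```

```text
time: 17.73
tool_pos: [0.4874, 0.1094, 0.151]
tool_rot: [-0.002, 0.035, 0.999, -0.0]
contact_force: [-0.7, 1.0, -17.7]
gripper_width: 0.232
grasp_force: 59.7
```

```bash
python3 -m handwheel '[[[0,0,-0.0008,0,0,0],[0,0,0,0,0,0]]]'
```

```text
time: 17.9
tool_pos: [0.4875, 0.1094, 0.1508]
tool_rot: [-0.002, 0.035, 0.999, -0.0]
contact_force: [-3.1, -0.4, -16.6]
gripper_width: 0.237
grasp_force: 59.8
```

```bash
python3 -m handwheel '[[[0,0,0,0,0,0],[0,0,0,0,0,0]]]'
```

```text
time: 18.07
tool_pos: [0.4875, 0.1094, 0.1509]
tool_rot: [-0.002, 0.035, 0.999, -0.0]
contact_force: [-5.1, -1.0, -15.8]
gripper_width: 0.236
grasp_force: 59.8
```

```bash
python3 -m handwheel '[[[-0.0008,0,-0.0008,0,0,0],[0,0,0,0,0,0]]]'
```

```text
time: 18.23
tool_pos: [0.4875, 0.1094, 0.1508]
tool_rot: [-0.001, 0.035, 0.999, -0.0]
contact_force: [-4.3, -1.2, -15.7]
gripper_width: 0.237
grasp_force: 59.8
```

```bash
python3 -m handwheel '[[[0,0,0,0,0,0],[0,0,0,0,0,0]]]'
```

```text
time: 18.4
tool_pos: [0.4875, 0.1094, 0.1509]
tool_rot: [-0.001, 0.035, 0.999, -0.0]
contact_force: [-4.9, -1.5, -16.5]
gripper_width: 0.235
grasp_force: 59.8
```

```bash
python3 -m handwheel '[[[0,0,0,0,0,0],[0,0,0,0,0,0],[0,0,0,0,0,0]]]'
```

```text
time: 18.65
tool_pos: [0.4875, 0.1095, 0.1508]
tool_rot: [-0.001, 0.035, 0.999, -0.0]
contact_force: [-4.8, -0.9, -16.0]
gripper_width: 0.231
grasp_force: 59.8
```

Force is steady but shows some stiction in the arm. I'll go down a bit further.

```bash
python3 -m handwheel '[[[-0.0005,0,-0.0007,0,0,0],[0,0,0,0,0,0]]]'
```

```text
time: 18.82
tool_pos: [0.4875, 0.1094, 0.1507]
tool_rot: [0.0, 0.035, 0.999, -0.0]
contact_force: [-4.7, -1.1, -14.6]
gripper_width: 0.232
grasp_force: 59.9
```

```bash
python3 -m handwheel '[[[0,0,-0.0005,0,0,0],[0,0,0,0,0,0]]]'
```

```text
time: 18.98
tool_pos: [0.4876, 0.1095, 0.1505]
tool_rot: [-0.0, 0.035, 0.999, -0.0]
contact_force: [-5.8, -1.4, -13.1]
gripper_width: 0.236
grasp_force: 60.0
```

```bash
python3 -m handwheel '[[[0,0,-0.0004,0,0,0],[0,0,0,0,0,0]]]'
```

```text
time: 19.15
tool_pos: [0.4876, 0.1094, 0.1503]
tool_rot: [-0.0, 0.035, 0.999, -0.0]
contact_force: [-6.3, -0.6, -11.9]
gripper_width: 0.233
grasp_force: 60.0
```

```bash
python3 -m handwheel '[[[0,0,0,0,0,0],[0,0,0,0,0,0]]]'
```

```text
time: 19.32
tool_pos: [0.4876, 0.1095, 0.1503]
tool_rot: [-0.0, 0.035, 0.999, -0.0]
contact_force: [-6.5, -1.4, -11.5]
gripper_width: 0.23
grasp_force: 60.0
```

```bash
python3 -m handwheel '[[[0,0,0,0,0,0],[0,0,0,0,0,0],[0,0,0,0,0,0]]]'
```

```text
time: 19.57
tool_pos: [0.4875, 0.1094, 0.1503]
tool_rot: [-0.0, 0.035, 0.999, -0.0]
contact_force: [-6.1, -0.4, -11.0]
gripper_width: 0.235
grasp_force: 60.0
```

```bash
python3 -m handwheel '[[[0,0,0.0002,0,0,0],[0,0,0,0,0,0],[0,0,0,0,0,0],[0,0,0,0,0,0],[0,0,0,0,0,0],[0,0,0,0,0,0]]]'
```

```text
time: 20.07
tool_pos: [0.4875, 0.1095, 0.1504]
tool_rot: [-0.0, 0.035, 0.999, -0.0]
contact_force: [-5.7, -1.6, -12.1]
gripper_width: 0.237
grasp_force: 60.0
```

```bash
python3 -m handwheel '[[[0,0,0,0,0,0],[0,0,0,0,0,0],[0,0,0,0,0,0],[0,0,0,0,0,0],[0,0,0,0,0,0],[0,0,0,0,0,0],[0,0,0,0,0,0],[0,0,0,0,0,0],[0,0,0,0,0,0],[0,0,0,0,0,0]]]'
```

```text
time: 20.9
tool_pos: [0.4876, 0.1094, 0.1504]
tool_rot: [-0.0, 0.035, 0.999, -0.0]
contact_force: [-6.2, -1.5, -12.9]
gripper_width: 0.231
grasp_force: 60.0
```

```bash
python3 -m handwheel '[[[0,0,0,0,0,0],[0,0,0,0,0,0],[0,0,0,0,0,0],[0,0,0,0,0,0],[0,0,0,0,0,0],[0,0,0,0,0,0],[0,0,0,0,0,0],[0,0,0,0,0,0],[0,0,0,0,0,0],[0,0,0,0,0,0]]]'
```

```text
time: 21.73
tool_pos: [0.4875, 0.1095, 0.1504]
tool_rot: [-0.0, 0.035, 0.999, -0.0]
contact_force: [-6.6, -0.4, -12.6]
gripper_width: 0.238
grasp_force: 60.0
```

The pull has been steady at 11 to 13 N for over 2.5 s. I'll lower until the load is gone before opening.

```bash
python3 -m handwheel '[[[0,0,-0.001,0,0,0],[-0.0007,0,-0.001,0,0,0],[0,0,-0.001,0,0,0],[0,0,-0.001,0,0,0],[0,0,0,0,0,0],[0,0,0,0,0,0]]]'
```

```text
time: 22.23
tool_pos: [0.4876, 0.1095, 0.149]
tool_rot: [0.001, 0.035, 0.999, -0.0]
contact_force: [-10.7, -1.4, -2.8]
gripper_width: 0.234
grasp_force: 61.0
```

```bash
python3 -m handwheel '[[[0,0,-0.001,0,0,0],[0,0,-0.0005,0,0,0],[0,0,0,0,0,0],[0,0,0,0,0,0]]]'
```

```text
time: 22.57
tool_pos: [0.4876, 0.1095, 0.1485]
tool_rot: [0.001, 0.035, 0.999, -0.0]
contact_force: [-14.1, -1.4, 2.2]
gripper_width: 0.231
grasp_force: 61.4
```

```bash
python3 -m handwheel '[[[-0.001,0,-0.0005,0,0,0],[-0.001,0,-0.0005,0,0,0],[-0.001,0,0,0,0,0],[0,0,0,0,0,0],[0,0,0,0,0,0]]]'
```

```text
time: 22.98
tool_pos: [0.4872, 0.1095, 0.148]
tool_rot: [0.004, 0.035, 0.999, 0.0]
contact_force: [-3.4, -1.9, 6.8]
gripper_width: 0.236
grasp_force: 61.8
```

Lightly pressed down now, with little side load. I'll open in place and then rise.

```bash
python3 -m handwheel '[[[0,0,0,0,0,0],[0,0,0,0,0,0],[0,0,0,0,0,0],[0,0,0,0,0,0],[0,0,0,0,0,0],[0,0,0,0,0,0]]]' 0.7
```

```text
time: 23.48
tool_pos: [0.4839, 0.1095, 0.1431]
tool_rot: [0.0, 0.035, 0.999, 0.0]
contact_force: [0.3, -0.0, -0.0]
gripper_width: 0.697
grasp_force: 0.0
```

```bash
python3 -m handwheel '[[[0,0,0.006,0,0,0],[0,0,0.012,0,0,0],[0,0,0.02,0,0,0],[0,0,0.03,0,0,0],[0,0,0.03,0,0,0],[0,0,0.03,0,0,0],[0,0,0.01,0,0,0],[0,0,0,0,0,0],[0,0,0,0,0,0]]]'; python3 - <<'E'
from h import *
p=np.load('p.npy');p[3]=0.02
im,_=grab_frame('scene');cv2.imwrite('pics/ov6.png',overlay(im,'scene',p))
E
```

```text
time: 24.23
tool_pos: [0.484, 0.1095, 0.2817]
tool_rot: [0.001, 0.035, 0.999, 0.0]
contact_force: [-0.2, -0.1, -0.6]
gripper_width: 0.7
grasp_force: 0.0
```

View pics/ov6.png

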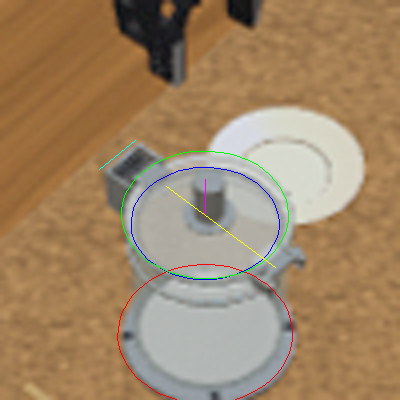

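The lid is shut flat, just as it was after the snap, and the gripper is clear of it. Handing in.

```bash
python3 -c "
from plant import job_done
print(job_done())"
```

```text
the job is handed in; nothing more can be done
None
```

I shut the lid gently and the catch snapped at about 15 N. The knob then held a steady pull of 11–13 N for over 2.5 s, after a brief peak of about 18 N while I set it. I let go with the lid shut and the gripper clear, and handed the job in; no verdict came back.

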